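# Snap the antenna switch's lid shut

### The job

The four black rim sections of the antenna switch's lid have popped up: press each one down with the fingertips, going round the rim, until all four have clicked shut. Only press: do not lift the switch, tip it or shove it along the desk, and leave everything else on the desk where it is.

Things in the scene. Friction and masses are not known exactly. Their poses are not given: they have to be found in the camera images.
- switch_box: Antenna switch: loose aluminium case, 140 mm (its x) by 180 mm (its y), 0.6 to 1 kg, on rubber feet. Origin: centre of the underside, on the desk; z up. Four brass sockets stick 18 mm out of its +x side, a small black knob 14 mm out of its -x side, all below the lid. Round the lid's rim lie four black hinged sections, popped up at first, with the orange seal showing beneath.
- lid_middle (a point): Centre of the top of the lid's fixed grey middle (66 x 106 mm), 53 mm above the desk. Four fixed grey corners (34 mm square) have the same height; the four black rim sections lie between them. A shut section is level, its top 58 mm above the desk, 5 mm above this point.
- rim_sockets_press (a point): Yellow thumb mark (62 x 10 mm) on top of the black rim section along the long side with the four brass sockets (the case's own +x side): the place to press. The section is 104 mm long, 34 mm wide, 5 mm thick, hinged along its inner edge, 24 mm from this point towards the lid's centre, at shut-top height; its outer edge starts 6 to 10 mm higher than when shut.
- rim_sockets (a joint): Angle of the black rim section along the long side with the four brass sockets (the case's own +x side), rad: 0 = fully up, 0.30 = clicked shut and level, against a firm stop; at first it stands somewhere between 0 and 0.12. It is stiff: about 5 to 8 N at the thumb mark pushes it down, and it stays where it is left, without springing back, so a part-pressed section is not shut.
- rim_knob_press (a point): Yellow thumb mark (62 x 10 mm) on top of the black rim section along the long side with the small black knob (the case's own -x side): the place to press. The section is 104 mm long, 34 mm wide, 5 mm thick, hinged along its inner edge, 24 mm from this point towards the lid's centre, at shut-top height; its outer edge starts 6 to 10 mm higher than when shut.
- rim_knob (a joint): Angle of the black rim section along the long side with the small black knob (the case's own -x side), rad: 0 = fully up, 0.30 = clicked shut and level, against a firm stop; at first it stands somewhere between 0 and 0.12. It is stiff: about 5 to 8 N at the thumb mark pushes it down, and it stays where it is left, without springing back, so a part-pressed section is not shut.
- rim_left_press (a point): Yellow thumb mark (38 x 10 mm) on top of the black rim section along the short side at the case's own +y: the place to press. The section is 64 mm long, 34 mm wide, 5 mm thick, hinged along its inner edge, 24 mm from this point towards the lid's centre, at shut-top height; its outer edge starts 6 to 10 mm higher than when shut.
- rim_left (a joint): Angle of the black rim section along the short side at the case's own +y, rad: 0 = fully up, 0.30 = clicked shut and level, against a firm stop; at first it stands somewhere between 0 and 0.12. It is stiff: about 5 to 8 N at the thumb mark pushes it down, and it stays where it is left, without springing back, so a part-pressed section is not shut.
- rim_right_press (a point): Yellow thumb mark (38 x 10 mm) on top of the black rim section along the short side at the case's own -y: the place to press. The section is 64 mm long, 34 mm wide, 5 mm thick, hinged along its inner edge, 24 mm from this point towards the lid's centre, at shut-top height; its outer edge starts 6 to 10 mm higher than when shut.
- rim_right (a joint): Angle of the black rim section along the short side at the case's own -y, rad: 0 = fully up, 0.30 = clicked shut and level, against a firm stop; at first it stands somewhere between 0 and 0.12. It is stiff: about 5 to 8 N at the thumb mark pushes it down, and it stays where it is left, without springing back, so a part-pressed section is not shut.
- pen_cup: Bystander: loose orange ceramic pen cup with three pens, 76 mm wide, 92 mm tall (pens to about 135 mm). Origin: centre of the underside.
- scanner: Bystander: loose black handheld scanner lying flat, 160 x 55 x 32 mm, with an 85 mm stub antenna beyond its own +x end. Origin: centre of the underside of the case.
- adapter: Bystander: loose brass coax adapter standing upright, 24 mm wide, 32 mm tall. Origin: centre of the underside.
- tape_roll: Bystander: loose black roll of tape lying flat, 60 mm wide, 19 mm tall. Origin: centre of the underside.

How it is judged:
By the outcome, as a careful person would: the job done as asked, in the order asked, and still so for the second after the job is handed in, with the robot touching nothing.
It also fails if it takes over 46 s, if anything falls off the work surface, if the arm or the gripper's body presses on something with over 40 N, if the wrist force passes 120 N, or if a joint passes its speed limit or range.

### The arm

A 6-joint arm with a two-finger parallel gripper is mounted at the origin on the work surface. World frame = base frame: x ahead of the robot, y to its left, z up, the work surface at z = 0. Lengths are in m, angles in rad, forces in N, time in s.
With the tool pointing down it reaches from about 0.275 to 0.725 m from the base axis. Payload 5.6 kg.
Tool frame: the origin (TCP) lies between the finger pads; the fingertips stand ahead of it and the grasp point (between the pads) lies 6 mm ahead of it (manip.tip_extent is the z of the fingertips in the tool frame, in m); z points along the fingers, y is the direction in which the jaws open and shut (so a half turn about z gives the same grasp; the last joint's range is limited). The gripper opens to 85 mm and grips with 20 to 120 N. Pads are 22 mm wide; open, the fingers measure 114 mm over their backs; the gripper's body (76 mm by 85 mm) begins 54 mm behind the grasp point. The pads swing forward as they close: fully open they stand 13 mm farther back than shut.
Start: joints at [-0.91, 0.255, 0.108, 0, -1.424, -0.285], TCP at [0.202, -0.512, 0.217] pointing down, gripper open.
Joint ranges: [-2.95, 2.95], [-1.21, 1.97], [-1.09, 1.5], [-2.87, 1.71], [-2.94, -0.07], [-3.05, 3.05]. Speed limits (rad/s): [2.57, 2.57, 3.14, 3.14, 3.14, 3.14].

### API

Orientations are given as a unit quaternion [x, y, z, w].
In Python, from cell import manip gives the robot as it stands.
- The arm moves only by the tool play_rows, never from a script. Its argument "series" is one flat list of numbers, 7 for each row, row after row: the turn, a rotation vector about the tool's x, y, z each as a share of 45 degrees, from -1 to 1, then the shift along the tool's x, y, z each as a share of 0.05 m, from -1 to 1, then the gripper's target within -1 to 1 (fully open at 1, half-way at 0, shut at -1). A call has 1 to 5 rows; each row shifts and turns the pose as measured when the row begins, along the tool's axes as they then stand; what a row does not reach is not made up. A row lasts 1/10 s, in which the tool goes at most 50 mm and 8.59 degrees, less where a joint would pass 70% of its speed; a pose out of reach is approached as far as the arm can. A call with a number of a shift or a turn outside -1 to 1 is refused whole. A call with a gripper value outside its range is refused whole. The fingers move at their own pace and stop on an object; the grip force is fixed at half the most. Time passes only in rows, so rows that do not move let the fingers close. It gives the time, the measured TCP pose, the force and the opening at its end, in the units of the state.
- manip.get_obs(): the state, without advancing time (a new reading comes with each control period).
- manip.get_image(name): name is "scene" or "top" or "wrist"; returns the picture (400x640x3 uint8, red, green, blue); there is no depth.
- manip.camera_params(name): a dict with "fx", "fy", "cx", "cy" (pixels), "pose" (4x4, takes a point from camera to world coordinates). Camera axes: x right, y down, z forward; pixel columns grow to the right and rows downward; lengths in m; the calibration is good to about 2 mm. The wrist camera is an equidistant fisheye: a pixel r from the principal point sees the ray r / f radians off the axis. A picture is of the moment at which its call begins: read the wrist's pose just before it. camera_params takes no time and is no camera call; for the wrist camera it gives the pose at the moment of the call.
- manip.close_job(): hands the job in, once; it reports no verdict.
Trained networks look in the newest picture that a camera, given by its name, has taken for a name from the list of things; names that differ only in an ending like _2 or _b are one class to them, and where a whole thing is asked for, a point or a joint stands for the part that bears it (a point fixed in the world has none). Each returns a list of dicts, best first, with "p" (0 to 1); they miss things now and then, are a little off and sometimes report something else, mostly with a low value. They report only what shows in the picture. A call takes as long as a camera call.
- manip.find_in(label, camera): "rect" ([left, top, width, height] in pixels, round what is visible of it).
- manip.cut_out(label, camera): "pixels" (400x640 bool, what is visible of it) and "rect" ([left, top, width, height] in pixels, round what is visible of it).
The state is a dict: "t": time; "joint_pos": joint angles; "qd": joint speeds; "joint_efforts": joint torques, N m; "ee_pos": TCP position; "tcp_rot": TCP orientation; "force": force on the tool from outside, world axes, zero at the start; "ft_torque": the same for the moment, N m; "grip_width": finger opening in m.
Only numpy, scipy, OpenCV 4.12 (cv2) and the standard library are available. Lean on these libraries where they do the work, as an engineer would, in place of code of your own. Each camera call takes 0.05 s, during which the arm holds its last target.

## Working session

There is one attempt and no reset: what is moved stays moved. The work goes in short steps, Python scripts to look and compute and a tool call to move; the robot and the scene stay as the last step left them, time stands still between calls to the robot, and variables do not carry over. Pictures are saved under pics/ and viewed, and the job is handed in when it is done.

Besides the shell and the picture viewer there is one more tool, called after "Emit:" in YAML: its name, and indented under it one key for each argument. play_rows: Moves the arm, as the interface text tells. Shift numbers are shares of 0.05 m and turn numbers shares of 45 degrees, none past 1 either way. Its arguments: {"type":"object","properties":{"series":{"type":"array"}},"required":["series"]}

```bash
mkdir -p pics; ls; cat > h.py <<'E'
import numpy as np, cv2
from cell import manip
from scipy.spatial.transform import Rotation as R
def snap(n,f):
    im=manip.get_image(n); cv2.imwrite('pics/'+f,im[:,:,::-1]); return im
def ray_z(cam,u,v,z):
    c=manip.camera_params(cam);T=np.array(c['pose'])
    d=T[:3,:3]@np.array([(u-c['cx'])/c['fx'],(v-c['cy'])/c['fy'],1])
    s=(z-T[2,3])/d[2]; return T[:3,3]+s*d
E
python3 - <<'E'
from h import *
o=manip.get_obs();print(o['t'],o['ee_pos'],o['tcp_rot'],o['grip_width'],o['force'],manip.tip_extent)
snap('top','top0.png');snap('scene','sc0.png')
for l in ['switch_box','rim_sockets_press','rim_knob_press','rim_left_press','rim_right_press','lid_middle']:
    r=manip.cut_out(l,'top')
    for q in r[:2]:
        ys,xs=np.nonzero(q['pixels']); print(l,round(q['p'],2),q['rect'],xs.mean().round(1),ys.mean().round(1),ray_z('top',xs.mean(),ys.mean(),.06).round(4))
print(manip.camera_params('top'))
E
```

```text
pics
0.0 [ 0.20172196 -0.51109134  0.21608285] [-1.86782973e-01  9.82400718e-01  9.52765953e-04 -2.08785015e-04] 0.08561076028839233 [-0.68969064  0.30651917  0.77774139] 0.025
switch_box 0.94 [254.2, 154.6, 72.2, 61.5] 289.0 185.2 [0.5272 0.0733 0.06  ]
rim_sockets_press 0.82 [269.8, 156.4, 38.8, 20.4] 286.6 165.6 [0.5813 0.0799 0.06  ]
rim_knob_press 0.74 [267.3, 195.3, 41.9, 16.6] 290.8 204.5 [0.4745 0.0684 0.06  ]
rim_left_press 0.67 [258.3, 175.9, 10.6, 23.4] 262.0 186.7 [0.5236 0.1464 0.06  ]
rim_right_press 0.56 [308.3, 168.8, 17.4, 26.3] 316.1 182.0 [ 5.354e-01 -5.000e-04  6.000e-02]
rim_right_press 0.22 [253.3, 151.2, 74.3, 67.3] 288.9 185.5 [0.5264 0.0736 0.06  ]
lid_middle 0.74 [255.4, 157.2, 69.2, 61.4] 289.3 185.3 [0.5269 0.0724 0.06  ]
{'fx': 398.2173398010552, 'fy': 398.2173398010552, 'cx': 323.0265489377561, 'cy': 197.3928298636145, 'pose': array([[-0.00920325, -0.99465234,  0.10286901,  0.38174804],
       [-0.99977322,  0.00717704, -0.02004982,  0.00264407],
       [ 0.01920431, -0.1030302 , -0.99449282,  1.13633179],
       [ 0.        ,  0.        ,  0.        ,  1.        ]])}
```

```bash
python3 - <<'E'
import cv2
im=cv2.imread('pics/top0.png')[135:235,225:355]
cv2.imwrite('pics/top0c.png',cv2.resize(im,None,fx=6,fy=6,interpolation=cv2.INTER_CUBIC))
E
```

```text
(no output)
```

View pics/top0.png

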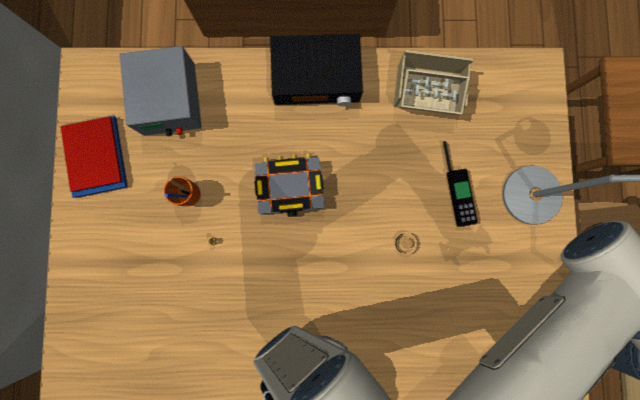

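View pics/sc0.png

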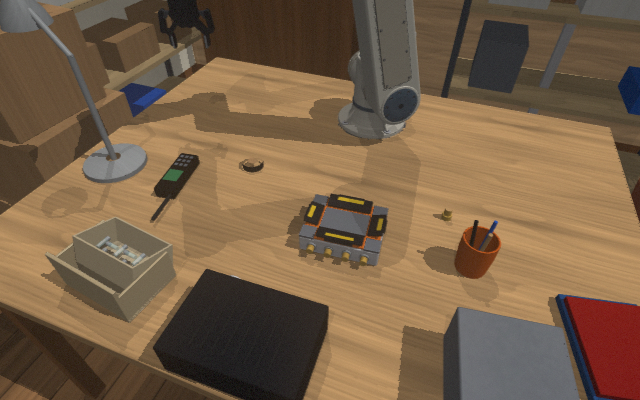

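View pics/top0c.png

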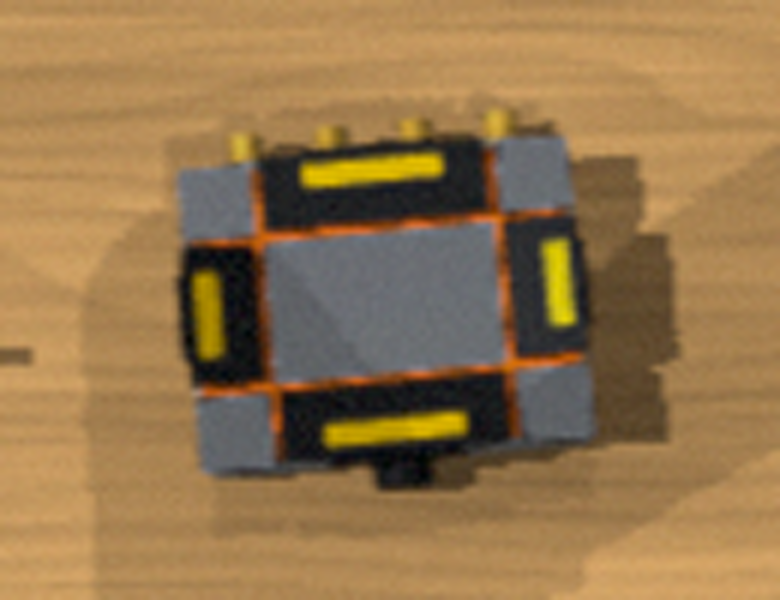

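The top view shows the case centred near (289,185) px, sockets away from the robot (row ~157) and the knob towards it (row ~214). All four yellow marks are visible. The nearest bystanders are the cup (182,192) and the adapter (215,241), both well clear. Next I'll measure the marks and yaw by colour and work out the moves.

```bash
python3 - <<'E'
from h import *
im=cv2.imread('pics/top0.png')
hsv=cv2.cvtColor(im,cv2.COLOR_BGR2HSV)
m=cv2.inRange(hsv,(22,150,90),(36,255,255))
m[:158]=0;m[216:]=0;m[:,:250]=0;m[:,330:]=0
n,l,s,c=cv2.connectedComponentsWithStats(m)
P=[]
for i in range(1,n):
    if s[i,4]<15: continue
    p=ray_z('top',*c[i],.0635); P.append(p[:2]); print(s[i],c[i].round(1),p.round(4))
P=np.array(P)
print('centre',P.mean(0))
o=manip.get_obs(); print(R.from_quat(o['tcp_rot']).as_matrix().round(3), o['t'])
for i in range(4):
  for j in range(i):
    d=P[i]-P[j]; print(i,j,np.linalg.norm(d).round(4),np.degrees(np.arctan2(d[1],d[0])).round(1))
E
```

```text
[275 160  24   7 107] [286.6 162.8] [0.5883 0.0796 0.0635]
[315 175   6  15  65] [317.7 181.7] [ 0.5356 -0.005   0.0635]
[257 180   5  15  63] [259.2 186.7] [0.5232 0.1537 0.0635]
[279 203  24   7 100] [290.6 206. ] [0.47   0.0688 0.0635]
centre [0.52929648 0.07427732]
[[-0.93  -0.367 -0.   ]
 [-0.367  0.93   0.   ]
 [-0.     0.    -1.   ]] 0.4
1 0 0.0996 -121.9
2 0 0.0986 131.3
2 1 0.1591 94.5
3 0 0.1188 -174.8
3 1 0.0987 131.7
3 2 0.1002 -122.1
```

Emit:
play_rows:
  series: [0,0,0,0,0,-0.5,-1,0,0,0,0,0,-0.5,-1,0,0,0,0,0,0,-1]

```text
t: 0.7
ee_pos: [0.2014, -0.511, 0.2675]
tcp_rot: [-0.187, 0.982, 0.001, -0.001]
force: [-0.9, -0.4, 1.0]
grip_width: 0.0444
```

Marks fit: knob–socket spacing 118.8 mm, left–right 159 mm, yaw about 4.8°. I'll go round right → sockets → left → knob. First I turn to align with the case and travel.

Emit:
play_rows:
  series: [0,0,0.186,0,0,0,-1,0,0,0.186,0,0,0,-1,0,0,0,-0.55,0.7,0,-1,0,0,0,-0.55,0.7,0,-1,0,0,0,-0.55,0.7,0,-1]

```text
t: 1.2
ee_pos: [0.2757, -0.4001, 0.2641]
tcp_rot: [-0.031, 1.0, 0.003, -0.002]
force: [1.6, -0.5, -0.1]
grip_width: 0.0002
```

Emit:
play_rows:
  series: [0,0,0,-0.55,0.7,0,-1,0,0,0,-0.55,0.7,0,-1,0,0,0,-0.55,0.7,0,-1,0,0,0,-0.55,0.7,0,-1,0,0,0,-0.55,0.7,0,-1]

```text
t: 1.7
ee_pos: [0.4045, -0.2081, 0.2625]
tcp_rot: [-0.03, 1.0, 0.004, -0.002]
force: [1.5, -0.3, -0.6]
grip_width: -0.0001
```

```bash
cat > go.py <<'E'
from h import *
import sys
def go(x,y,z,yaw=184.8):
    o=manip.get_obs();M=R.from_quat(o['tcp_rot'])
    c,s=np.cos(np.radians(yaw)),np.sin(np.radians(yaw))
    Rt=np.array([[c,s,0],[s,-c,0],[0,0,-1]])
    rv=(M.inv()*R.from_matrix(Rt)).as_rotvec()/np.radians(45)
    d=M.inv().apply(np.array([x,y,z])-o['ee_pos'])/.05
    print('t',o['t'],'pos',np.round(o['ee_pos'],4),'tip',manip.tip_extent,'w',round(o['grip_width'],4),'F',np.round(o['force'],1))
    print('turn total',rv.round(3),'shift total',d.round(3))
if len(sys.argv)>3: go(*map(float,sys.argv[1:4]))
E
python3 go.py 0.5356 -0.005 0.15
```

```text
t 1.7 pos [ 0.4045 -0.2081  0.2625] tip 0.025 w -0.0001 F [ 1.5 -0.3 -0.6]
turn total [ 0.009 -0.005 -0.029] shift total [-2.872  3.879  2.268]
```

Emit:
play_rows:
  series: [0.002,0,-0.007,-0.57,0.77,0.35,-1,0.002,0,-0.007,-0.57,0.77,0.35,-1,0.002,0,-0.007,-0.57,0.77,0.35,-1,0.002,0,-0.007,-0.57,0.77,0.35,-1,0.002,0,0,-0.57,0.77,0.35,-1]

```text
t: 2.2
ee_pos: [0.5294, -0.0081, 0.179]
tcp_rot: [-0.042, 0.999, -0.001, 0.001]
force: [0.7, -1.1, 0.3]
grip_width: -0.0
```

```bash
python3 go.py 0.5356 -0.005 0.12; python3 - <<'E'
from h import *
snap('wrist','w1.png')
E
```

```text
t 2.2 pos [ 0.5294 -0.0081  0.179 ] tip 0.025 w -0.0 F [ 0.7 -1.1  0.3]
turn total [-0.002  0.003  0.001] shift total [-0.126  0.054  1.179]
```

View pics/w1.png

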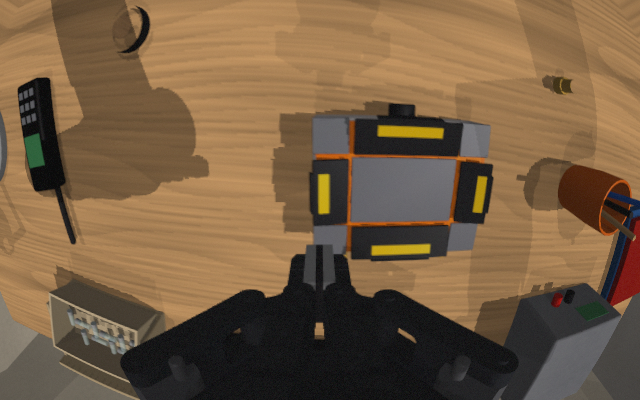

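The wrist view shows all four yellow marks: right (324,194), knob (410,132), left (480,194), sockets (400,250). I'll use it to cross-check the top-camera positions.

```bash
python3 - <<'E'
from h import *
c=manip.camera_params('wrist');T=np.array(c['pose'])
im=cv2.imread('pics/w1.png');hsv=cv2.cvtColor(im,cv2.COLOR_BGR2HSV)
m=cv2.inRange(hsv,(22,150,90),(36,255,255)); m[:100]=0;m[265:]=0;m[:,:305]=0;m[:,500:]=0
n,l,s,k=cv2.connectedComponentsWithStats(m);P=[]
for i in range(1,n):
    if s[i,4]<40: continue
    u=np.array([(k[i][0]-c['cx'])/c['fx'],(k[i][1]-c['cy'])/c['fy']]);th=np.hypot(*u)
    d=T[:3,:3]@np.r_[u/th*np.sin(th),np.cos(th)]
    p=T[:3,3]+d*(.0635-T[2,3])/d[2];P.append(p[:2]);print(k[i].round(1),s[i],p.round(4))
print(np.mean(P,0))
for a in P:
  print([np.linalg.norm(a-b).round(4) for b in P])
E
```

```text
[409.7 131.6] [377 125  67  14 773] [0.4684 0.0722 0.0635]
[323.5 193.6] [318 174  12  41 481] [0.5328 0.0009 0.0635]
[479.6 194. ] [472 176  16  37 372] [0.5193 0.1571 0.0635]
[399.8 249.2] [371 244  60  12 618] [0.5842 0.0826 0.0635]
[0.52617237 0.07818443]
[np.float64(0.0), np.float64(0.0961), np.float64(0.099), np.float64(0.1163)]
[np.float64(0.0961), np.float64(0.0), np.float64(0.1568), np.float64(0.0965)]
[np.float64(0.099), np.float64(0.1568), np.float64(0.0), np.float64(0.0989)]
[np.float64(0.1163), np.float64(0.0965), np.float64(0.0989), np.float64(0.0)]
```

They agree to about 4 mm, so I'll use the average: right (.534,-.002), sockets (.586,.081), left (.521,.155), knob (.469,.0705).

Emit:
play_rows:
  series: [0,0,0,-0.05,0.06,0.6,-1,0,0,0,-0.05,0.06,0.5,-1,0,0,0,0,0,0.1,-1,0,0,0,0,0,0,-1]

```text
t: 2.65
ee_pos: [0.5349, 0.0064, 0.1099]
tcp_rot: [-0.046, 0.999, -0.0, -0.003]
force: [-0.2, -0.3, -0.1]
grip_width: -0.0004
```

```bash
python3 go.py 0.534 -0.002 0.1
```

```text
t 2.65 pos [0.5349 0.0064 0.1099] tip 0.025 w -0.0004 F [-0.2 -0.3 -0.1]
turn total [-0.    -0.008  0.011] shift total [ 0.032 -0.165  0.199]
```

Emit:
play_rows:
  series: [0,-0.004,0.01,0.02,-0.16,0,-1,0,0,0,0,0,0.1,-1,0,0,0,0,0,0.1,-1,0,0,0,0,0,0.06,-1]

```text
t: 3.05
ee_pos: [0.5365, -0.0036, 0.1004]
tcp_rot: [-0.041, 0.999, 0.0, 0.002]
force: [0.1, 1.3, 0.8]
grip_width: 0.0004
```

```bash
python3 go.py 0.534 -0.002 0.09; python3 - <<'E'
from h import *
snap('wrist','w2.png')
E
```

```text
t 3.05 pos [ 0.5365 -0.0036  0.1004] tip 0.025 w 0.0004 F [0.1 1.3 0.8]
turn total [ 0.     0.006 -0.002] shift total [0.049 0.036 0.207]
```

View pics/w2.png

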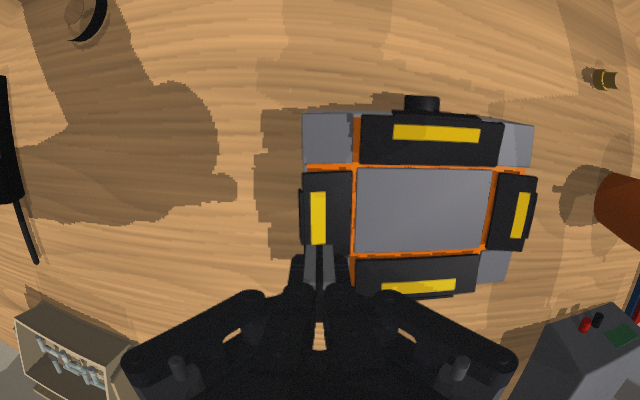

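The fingertips (320,250) stand in line with the right-hand mark (318,218), just above it. Pressing now in small steps.

Emit:
play_rows:
  series: [0,0.004,0,0.03,0.03,0.08,-1,0,0,0,0,0,0.08,-1,0,0,0,0,0,0.06,-1]

```text
t: 3.4
ee_pos: [0.5349, -0.002, 0.0887]
tcp_rot: [-0.041, 0.999, 0.0, 0.001]
force: [0.2, -0.6, 0.6]
grip_width: 0.0001
```

Emit:
play_rows:
  series: [0,0,0,0,0,0.06,-1,0,0,0,0,0,0.06,-1]

```text
t: 3.6
ee_pos: [0.5349, -0.0019, 0.082]
tcp_rot: [-0.041, 0.999, 0.0, 0.001]
force: [-0.3, -0.8, 0.2]
grip_width: 0.0002
```

```bash
python3 - <<'E'
from h import *
snap('wrist','w3.png');im=snap('scene','s3.png')
c=im[170:280,270:420];cv2.imwrite('pics/s3c.png',cv2.resize(c,None,fx=5,fy=5,interpolation=2)[:,:,::-1])
print(manip.get_obs()['force'],manip.get_obs()['ee_pos'])
E
```

```text
[0.07818235 0.23955734 0.29243753] [ 0.5345244  -0.00195139  0.08175109]
```

View pics/w3.png

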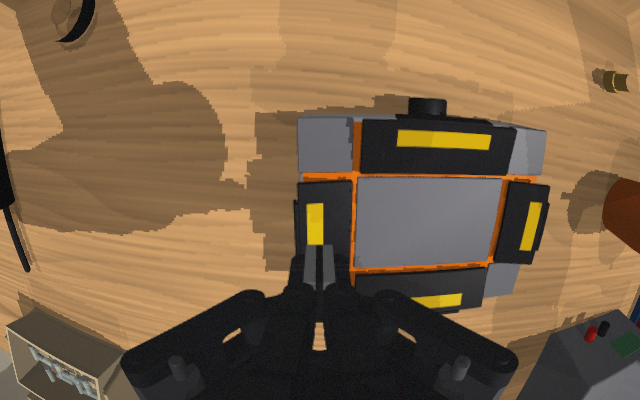

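View pics/s3c.png

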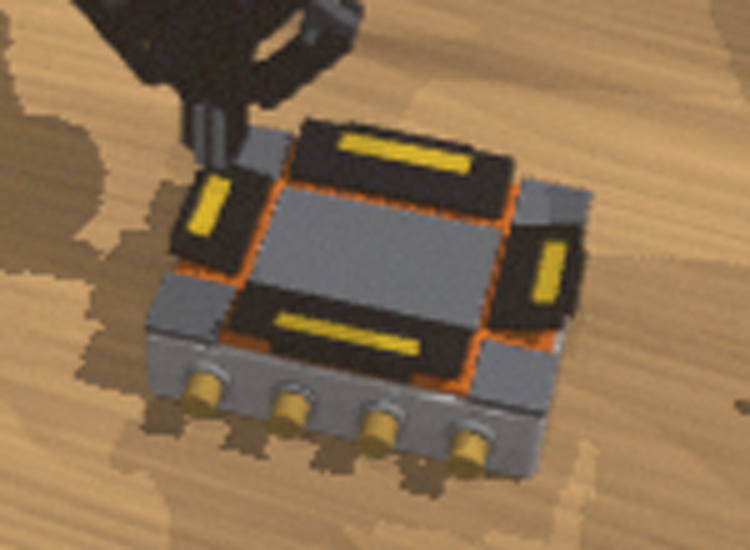

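```bash
python3 - <<'E'
from h import *
def proj(cam,p):
    c=manip.camera_params(cam);T=np.array(c['pose']);q=T[:3,:3].T@(np.array(p)-T[:3,3])
    if cam=='wrist':
        r=np.hypot(q[0],q[1]);th=np.arctan2(r,q[2]);return np.array([c['cx']+c['fx']*th*q[0]/r,c['cy']+c['fy']*th*q[1]/r])
    return np.array([c['cx']+c['fx']*q[0]/q[2],c['cy']+c['fy']*q[1]/q[2]])
o=manip.get_obs();p=np.array(o['ee_pos']);M=R.from_quat(o['tcp_rot'])
for e in (0,.006,.012,.025,.04):
    t=p+M.apply([0,0,e]); s=proj('scene',t); print(e,'scene crop',((s-[270,170])*5).round(0),'wrist',proj('wrist',t).round(0),t.round(4))
for n,t in dict(right=(.534,-.002,.0635),left=(.521,.155,.0635),knob=(.469,.0705,.0635),sock=(.586,.081,.0635)).items():
    s=proj('scene',t); print(n,((s-[270,170])*5).round(0),proj('wrist',t).round(0))
E
```

```text
0 scene crop [211. 177.] wrist [319. 249.] [ 0.5345 -0.002   0.0818]
0.006 scene crop [211. 187.] wrist [319. 244.] [ 0.5345 -0.0019  0.0758]
0.012 scene crop [211. 196.] wrist [319. 239.] [ 0.5345 -0.0019  0.0698]
0.025 scene crop [211. 216.] wrist [319. 231.] [ 0.5345 -0.0019  0.0568]
0.04 scene crop [211. 238.] wrist [319. 222.] [ 0.5345 -0.0019  0.0418]
right [211. 205.] [319. 234.]
left [549. 276.] [531. 228.]
knob [403. 154.] [448. 143.]
sock [346. 333.] [425. 304.]
```

Positions check out, but the visible fingertips are higher than TCP+25 mm suggests (crop row 165, about TCP level). I'll keep stepping down and watch the force.

Emit:
play_rows:
  series: [0,0,0,0,0,0.06,-1,0,0,0,0,0,0.06,-1]

```text
t: 3.9
ee_pos: [0.5349, -0.0019, 0.0758]
tcp_rot: [-0.041, 0.999, 0.0, 0.001]
force: [0.7, -0.1, -0.1]
grip_width: 0.0003
```

Emit:
play_rows:
  series: [0,0,0,0,0,0.05,-1,0,0,0,0,0,0.04,-1]

```text
t: 4.1
ee_pos: [0.5349, -0.0019, 0.0708]
tcp_rot: [-0.041, 0.999, 0.0, 0.001]
force: [0.4, 0.1, -0.1]
grip_width: -0.0001
```

```bash
python3 - <<'E'
from h import *
im=snap('scene','s4.png')
c=im[170:280,270:420];cv2.imwrite('pics/s4c.png',cv2.resize(c,None,fx=5,fy=5,interpolation=2)[:,:,::-1])
print(manip.get_obs()['force'],manip.get_obs()['ee_pos'])
E
```

```text
[-1.09032632 -0.60622649 -0.03698407] [ 0.53466358 -0.00189479  0.070449  ]
```

View pics/s4c.png

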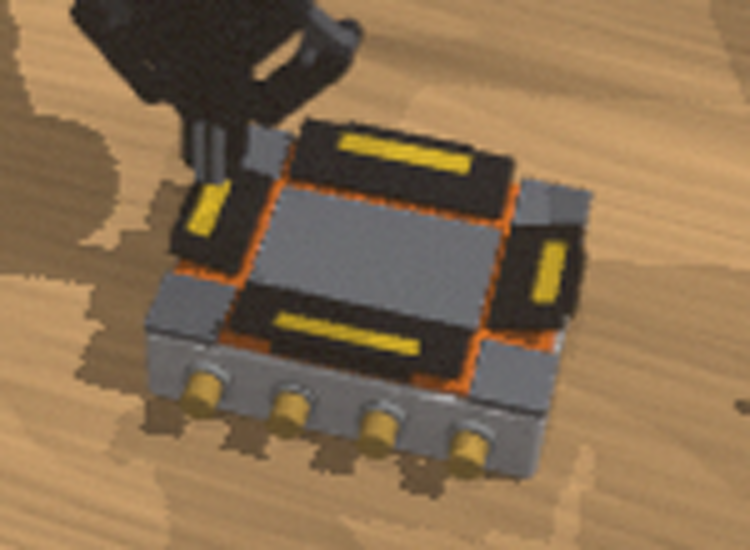

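Emit:
play_rows:
  series: [0,0,0,0,0,0.04,-1,0,0,0,0,0,0.04,-1]

```text
t: 4.35
ee_pos: [0.5349, -0.0019, 0.0664]
tcp_rot: [-0.041, 0.999, 0.0, 0.001]
force: [0.4, -0.5, -0.4]
grip_width: 0.0006
```

Emit:
play_rows:
  series: [0,0,0,0,0,0.04,-1,0,0,0,0,0,0.04,-1]

```text
t: 4.55
ee_pos: [0.5349, -0.0019, 0.0621]
tcp_rot: [-0.041, 0.999, 0.0, 0.001]
force: [-0.6, 0.5, 0.4]
grip_width: -0.0001
```

```bash
cat > look.py <<'E'
from h import *
import sys
n=sys.argv[1]
im=snap('scene','s%s.png'%n)
c=im[170:280,270:420];a=cv2.resize(c,None,fx=4,fy=4,interpolation=2)[:,:,::-1]
w=snap('wrist','w%s.png'%n)[:,:,::-1]; w=w[80:330,260:560]
cv2.imwrite('pics/c%s.png'%n,np.vstack([np.hstack([a,np.zeros((440,200,3),np.uint8)])]))
cv2.imwrite('pics/wc%s.png'%n,cv2.resize(w,None,fx=2,fy=2))
o=manip.get_obs();print(o['t'],o['force'].round(2),o['ee_pos'].round(4))
E
python3 look.py 5
```

```text
4.65 [-0.17 -1.24  0.69] [ 0.5347 -0.0019  0.0619]
```

View pics/c5.png

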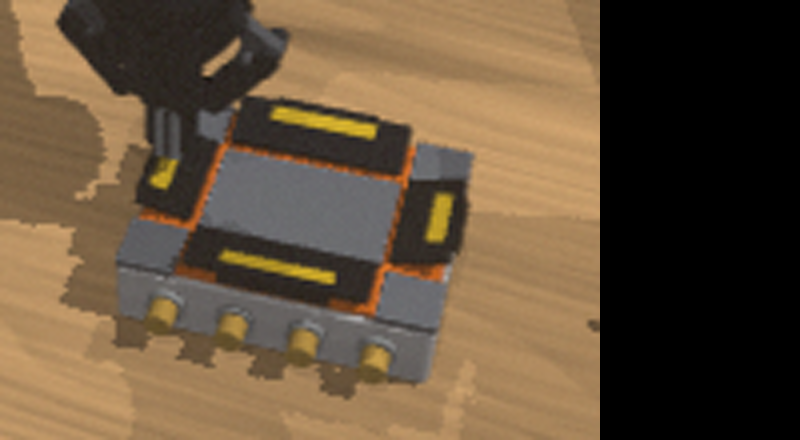

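View pics/wc5.png

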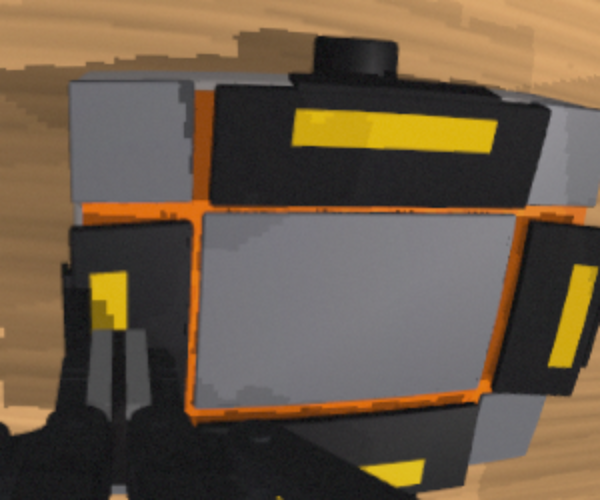

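The tip's shadow is almost under it, so contact is a few mm off. The tip is about 2 mm inboard of the mark, so I'll shift outward and go on down.

Emit:
play_rows:
  series: [0,0,0,0,-0.04,0.04,-1,0,0,0,0,0,0.03,-1]

```text
t: 4.85
ee_pos: [0.5351, -0.004, 0.0584]
tcp_rot: [-0.041, 0.999, 0.0, 0.001]
force: [0.0, 0.0, 0.4]
grip_width: -0.0
```

Emit:
play_rows:
  series: [0,0,0,0,0,0.03,-1,0,0,0,0,0,0.03,-1]

```text
t: 5.05
ee_pos: [0.5351, -0.0041, 0.0552]
tcp_rot: [-0.041, 0.999, 0.0, 0.001]
force: [-0.5, -0.1, -0.2]
grip_width: 0.0001
```

Emit:
play_rows:
  series: [0,0,0,0,0,0.03,-1,0,0,0,0,0,0.03,-1]

```text
t: 5.25
ee_pos: [0.5352, -0.0041, 0.0519]
tcp_rot: [-0.041, 0.999, 0.0, 0.001]
force: [-0.3, 0.0, 0.2]
grip_width: 0.0001
```

```bash
python3 look.py 6
```

```text
5.35 [-0.8  -0.58  0.35] [ 0.535  -0.0041  0.0518]
```

View pics/c6.png

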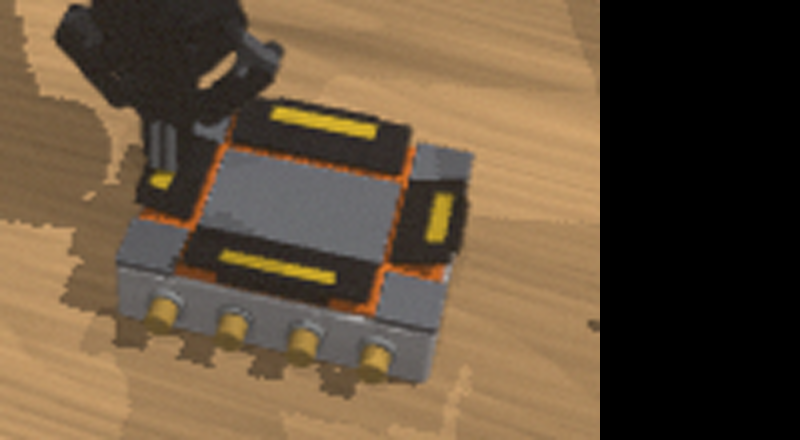

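View pics/wc6.png

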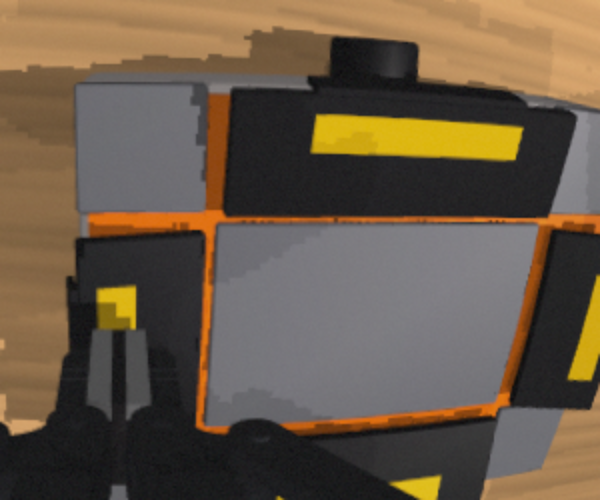

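Sideways alignment with the mark is good now (finger 118, mark 117 in the crop), and the tip is still slightly above. Continuing.

Emit:
play_rows:
  series: [0,0,0,0,0,0.03,-1,0,0,0,0,0,0.03,-1]

```text
t: 5.55
ee_pos: [0.5352, -0.0042, 0.049]
tcp_rot: [-0.041, 0.999, 0.0, 0.001]
force: [-1.7, -0.1, 5.8]
grip_width: -0.0
```

Emit:
play_rows:
  series: [0,0,0,0,0,0.03,-1,0,0,0,0,0,0.03,-1]

```text
t: 5.75
ee_pos: [0.5353, -0.0045, 0.047]
tcp_rot: [-0.041, 0.999, -0.0, 0.001]
force: [-2.6, 0.6, 5.5]
grip_width: 0.0001
```

Contact, at 5–6 N as expected. Pressing until the force rises at the stop.

Emit:
play_rows:
  series: [0,0,0,0,0,0.04,-1,0,0,0,0,0,0.04,-1]

```text
t: 5.95
ee_pos: [0.5353, -0.0047, 0.0442]
tcp_rot: [-0.042, 0.999, -0.001, 0.001]
force: [-2.8, 1.7, 4.7]
grip_width: -0.0002
```

Emit:
play_rows:
  series: [0,0,0,0,0,0.04,-1]

```text
t: 6.05
ee_pos: [0.5354, -0.0048, 0.0435]
tcp_rot: [-0.042, 0.999, -0.001, 0.002]
force: [-7.8, 2.8, 19.3]
grip_width: -0.0002
```

Force jumped to 19 N at the stop (TCP 0.0435). Hold one row, then lift and look.

Emit:
play_rows:
  series: [0,0,0,0,0,0.01,-1]

```text
t: 6.15
ee_pos: [0.5353, -0.0047, 0.0437]
tcp_rot: [-0.042, 0.999, -0.001, 0.002]
force: [-2.6, 0.3, 2.1]
grip_width: -0.0006
```

Emit:
play_rows:
  series: [0,0,0,0,0,-0.3,-1,0,0,0,0,0,-0.4,-1,0,0,0,0,0,-0.2,-1]

```text
t: 6.45
ee_pos: [0.5337, -0.0048, 0.0882]
tcp_rot: [-0.042, 0.999, -0.001, -0.0]
force: [0.1, 0.9, -0.7]
grip_width: -0.0002
```

```bash
python3 look.py 7; python3 go.py .586 .081 .09
```

```text
6.55 [ 0.66 -0.43  0.2 ] [ 0.534  -0.0046  0.0881]
t 6.55 pos [ 0.534  -0.0046  0.0881] tip 0.025 w -0.0003 F [ 0.7 -0.4  0.2]
turn total [-0.002  0.001 -0.   ] shift total [-1.179  1.62  -0.039]
```

View pics/c7.png

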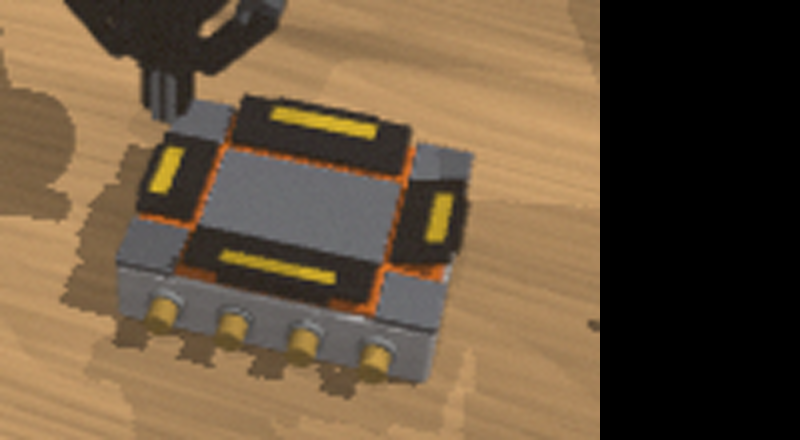

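View pics/w7.png

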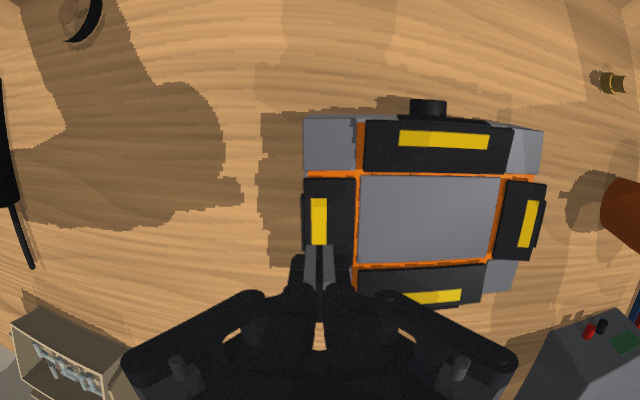

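The right section now lies lower and level, and the case hasn't moved. The top-camera estimates proved the better ones, so I go to the sockets at (.588,.080).

Emit:
play_rows:
  series: [0,0,0,-0.4,0.53,0,-1,0,0,0,-0.4,0.53,0,-1,0,0,0,-0.4,0.53,0.1,-1,0,0,0,0,0,0.1,-1,0,0,0,0,0,0,-1]

```text
t: 7.05
ee_pos: [0.5866, 0.082, 0.0727]
tcp_rot: [-0.041, 0.999, -0.001, -0.002]
force: [-1.1, -0.4, 0.1]
grip_width: 0.0
```

```bash
python3 go.py .588 .08 .055; python3 look.py 8
```

```text
t 7.05 pos [0.5866 0.082  0.0727] tip 0.025 w 0.0 F [-1.1 -0.4  0.1]
turn total [-0.001 -0.006 -0.003] shift total [-0.026 -0.041  0.354]
7.15 [-0.44 -0.83 -0.44] [0.5868 0.0814 0.0737]
```

View pics/w8.png

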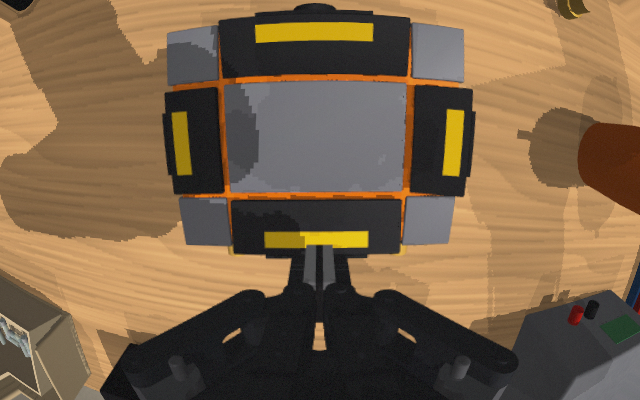

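View pics/c8.png

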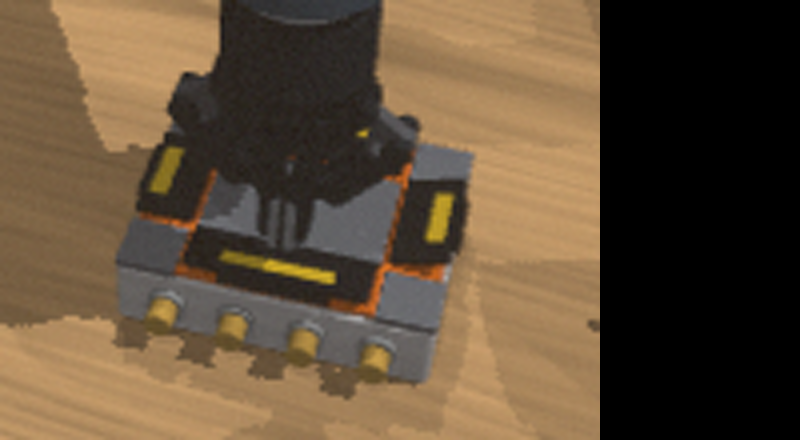

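Fingers are aligned with the socket-side mark (315,240). Descending to just above contact.

Emit:
play_rows:
  series: [0,-0.004,0,-0.03,-0.02,0.15,-1,0,0,0,0,0,0.12,-1,0,0,0,0,0,0.06,-1,0,0,0,0,0,0,-1]

```text
t: 7.55
ee_pos: [0.5875, 0.0783, 0.0561]
tcp_rot: [-0.039, 0.999, -0.0, -0.0]
force: [0.3, 1.0, 0.7]
grip_width: -0.0003
```

Emit:
play_rows:
  series: [0,0,0,0,0,0.03,-1,0,0,0,0,0,0.03,-1]

```text
t: 7.75
ee_pos: [0.5877, 0.078, 0.0534]
tcp_rot: [-0.039, 0.999, -0.0, 0.0]
force: [-0.0, 0.1, -0.2]
grip_width: 0.0003
```

Emit:
play_rows:
  series: [0,0,0,0,0,0.04,-1,0,0,0,0,0,0.04,-1]

```text
t: 7.95
ee_pos: [0.5881, 0.078, 0.0498]
tcp_rot: [-0.039, 0.999, -0.0, 0.001]
force: [-1.2, -0.7, 4.5]
grip_width: 0.0002
```

Emit:
play_rows:
  series: [0,0,0,0,0,0.04,-1,0,0,0,0,0,0.04,-1]

```text
t: 8.15
ee_pos: [0.5885, 0.0781, 0.0469]
tcp_rot: [-0.039, 0.999, -0.0, 0.002]
force: [-3.0, -0.6, 5.0]
grip_width: -0.0001
```

Emit:
play_rows:
  series: [0,0,0,0.01,0,0.04,-1,0,0,0,0.01,0,0.04,-1]

```text
t: 8.35
ee_pos: [0.5887, 0.0781, 0.0439]
tcp_rot: [-0.039, 0.999, -0.0, 0.003]
force: [-2.4, 0.3, 6.5]
grip_width: 0.0001
```

Emit:
play_rows:
  series: [0,0,0,0,0,0.04,-1]

```text
t: 8.45
ee_pos: [0.589, 0.078, 0.0435]
tcp_rot: [-0.04, 0.999, -0.001, 0.004]
force: [-8.2, 0.6, 19.7]
grip_width: 0.0003
```

Same stop height and force. Lift and go to the left section.

Emit:
play_rows:
  series: [0,0,0,0,0,0,-1,0,0,0,0,0,-0.3,-1,0,0,0,0,0,-0.4,-1,0,0,0,0,0,-0.2,-1]

```text
t: 8.85
ee_pos: [0.5869, 0.0781, 0.0868]
tcp_rot: [-0.04, 0.999, -0.001, 0.001]
force: [-0.4, 0.6, -0.4]
grip_width: 0.0
```

Emit:
play_rows:
  series: [0,0,0,0.4,0.54,0,-1,0,0,0,0.4,0.54,0,-1,0,0,0,0.4,0.54,0,-1,0,0,0,0,0,0.1,-1,0,0,0,0,0,0,-1]

```text
t: 9.35
ee_pos: [0.5193, 0.1567, 0.0803]
tcp_rot: [-0.038, 0.999, 0.0, 0.002]
force: [-0.4, -0.4, -0.3]
grip_width: 0.0002
```

```bash
python3 go.py .523 .154 .055; python3 look.py 9
```

```text
t 9.35 pos [0.5193 0.1567 0.0803] tip 0.025 w 0.0002 F [-0.4 -0.4 -0.3]
turn total [ 0.     0.005 -0.009] shift total [-0.068 -0.059  0.506]
9.45 [ 0.27 -0.42  0.8 ] [0.5203 0.1562 0.0809]
```

View pics/w9.png

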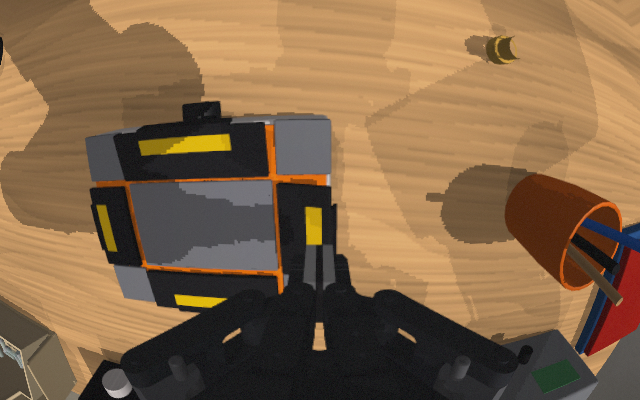

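View pics/c9.png

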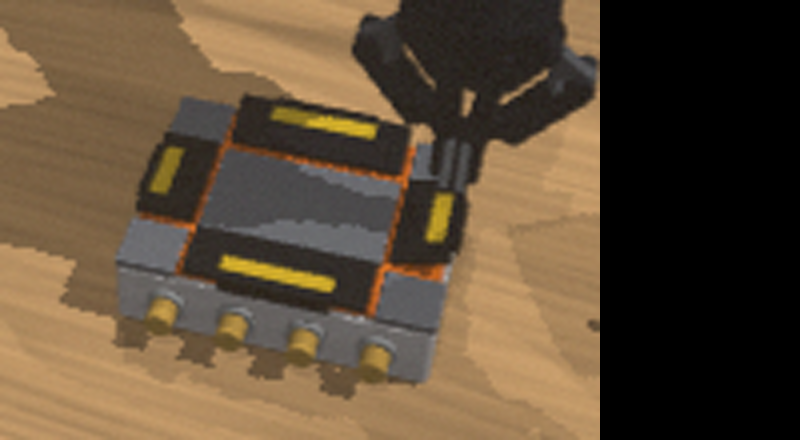

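The left mark (314,226) lies about 2 mm inboard of the finger axis, which agrees with the planned y = .154. The socket section now looks flat. Descending.

Emit:
play_rows:
  series: [0,0,-0.005,-0.05,-0.045,0.2,-1,0,0,0,0,0,0.2,-1,0,0,0,0,0,0.06,-1,0,0,0,0,0,0,-1]

```text
t: 9.85
ee_pos: [0.5244, 0.1519, 0.0549]
tcp_rot: [-0.038, 0.999, -0.0, 0.002]
force: [0.3, 0.5, 0.5]
grip_width: 0.0001
```

Emit:
play_rows:
  series: [0,0,0,0,0,0.03,-1,0,0,0,0,0,0.03,-1]

```text
t: 10.05
ee_pos: [0.5247, 0.1516, 0.0517]
tcp_rot: [-0.038, 0.999, -0.0, 0.002]
force: [-0.3, -0.3, 3.8]
grip_width: -0.0001
```

Contact at y=.1516, about 2 mm inboard. Back off and correct.

Emit:
play_rows:
  series: [0,0,0,0,0,-0.06,-1,0,0,0,0.02,0.045,0,-1,0,0,0,0,0,0.02,-1]

```text
t: 10.35
ee_pos: [0.5239, 0.1542, 0.0545]
tcp_rot: [-0.038, 0.999, 0.0, 0.003]
force: [1.6, 0.2, -0.8]
grip_width: -0.0005
```

Emit:
play_rows:
  series: [0,0,0,0,0,0.04,-1,0,0,0,0,0,0.04,-1]

```text
t: 10.55
ee_pos: [0.5242, 0.1547, 0.0512]
tcp_rot: [-0.038, 0.999, 0.0, 0.003]
force: [-2.3, 0.8, 5.6]
grip_width: -0.0003
```

Emit:
play_rows:
  series: [0,0,0,0,0,0.04,-1,0,0,0,0,0,0.04,-1]

```text
t: 10.75
ee_pos: [0.5242, 0.1554, 0.0482]
tcp_rot: [-0.038, 0.999, 0.001, 0.004]
force: [-2.5, 0.8, 6.1]
grip_width: 0.0001
```

Emit:
play_rows:
  series: [0,0,0,0,-0.02,0.04,-1,0,0,0,0,-0.01,0.04,-1]

```text
t: 10.95
ee_pos: [0.5245, 0.1553, 0.0453]
tcp_rot: [-0.039, 0.999, 0.002, 0.005]
force: [-3.0, 1.5, 5.5]
grip_width: -0.0002
```

Emit:
play_rows:
  series: [0,0,0,0,0,0.04,-1]

```text
t: 11.05
ee_pos: [0.5244, 0.1555, 0.0439]
tcp_rot: [-0.039, 0.999, 0.002, 0.005]
force: [-3.1, -1.2, 5.9]
grip_width: -0.0002
```

Emit:
play_rows:
  series: [0,0,0,0,0,0.04,-1]

```text
t: 11.15
ee_pos: [0.5246, 0.1555, 0.0435]
tcp_rot: [-0.039, 0.999, 0.002, 0.005]
force: [-9.1, -0.1, 20.4]
grip_width: -0.0003
```

Stop reached (20 N at 0.0435). Next, the knob section.

Emit:
play_rows:
  series: [0,0,0,0,0,0,-1,0,0,0,0,0,-0.3,-1,0,0,0,0,0,-0.4,-1,0,0,0,0,0,-0.2,-1]

```text
t: 11.55
ee_pos: [0.5225, 0.1546, 0.088]
tcp_rot: [-0.039, 0.999, 0.001, 0.003]
force: [0.2, -0.5, 0.4]
grip_width: 0.0003
```

Emit:
play_rows:
  series: [0,0,0,0.4,-0.53,0,-1,0,0,0,0.4,-0.53,0,-1,0,0,0,0.4,-0.53,0,-1,0,0,0,0,0,0.1,-1,0,0,0,0,0,0,-1]

```text
t: 12.05
ee_pos: [0.4678, 0.0689, 0.0821]
tcp_rot: [-0.04, 0.999, 0.002, 0.004]
force: [0.9, -0.3, -0.3]
grip_width: 0.0001
```

```bash
python3 go.py .470 .069 .055; python3 look.py 10
```

```text
t 12.05 pos [0.4678 0.0689 0.0821] tip 0.025 w 0.0001 F [ 0.9 -0.3 -0.3]
turn total [ 0.005  0.011 -0.006] shift total [-0.04  -0.003  0.543]
12.15 [-0.24  0.03 -0.25] [0.4685 0.0695 0.0826]
```

View pics/w10.png

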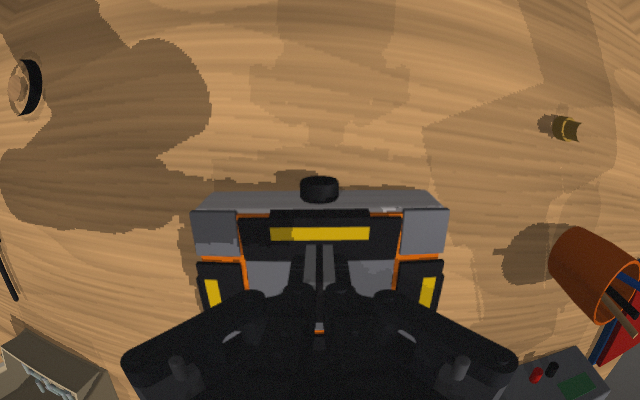

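View pics/c10.png

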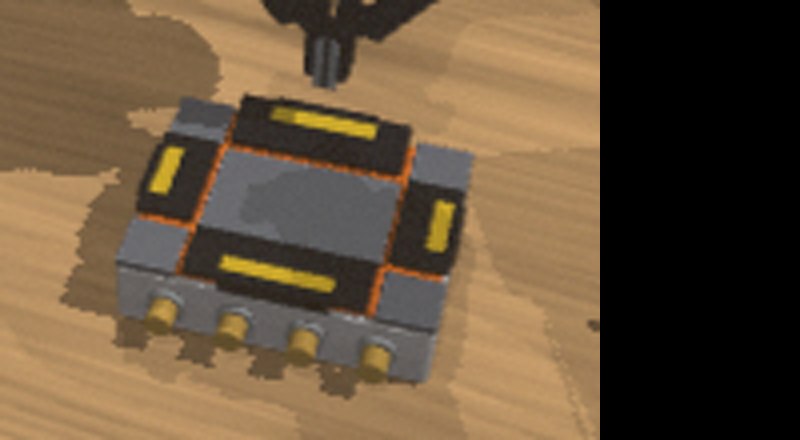

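The mark (320,233) is ahead of the tips and centred sideways. Left and sockets look flat, with no orange gap. Descending on the knob section.

Emit:
play_rows:
  series: [0.003,0.006,-0.005,-0.02,0,0.2,-1,0,0.003,0,0,0,0.2,-1,0,0,0,0,0,0.07,-1,0,0,0,0,0,0,-1]

```text
t: 12.55
ee_pos: [0.4707, 0.0714, 0.0562]
tcp_rot: [-0.043, 0.999, 0.001, 0.0]
force: [-0.5, -0.7, -0.2]
grip_width: -0.0001
```

```bash
python3 go.py .470 .069 .055; python3 look.py 11
```

```text
t 12.55 pos [0.4707 0.0714 0.0562] tip 0.025 w -0.0001 F [-0.5 -0.7 -0.2]
turn total [0.001 0.001 0.003] shift total [ 0.018 -0.046  0.023]
12.65 [-0.05  0.75 -0.17] [0.471  0.0714 0.0569]
```

View pics/c11.png

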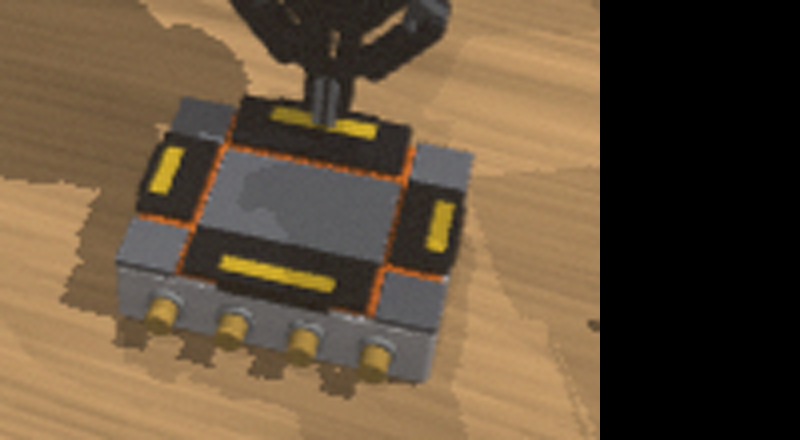

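View pics/wc11.png

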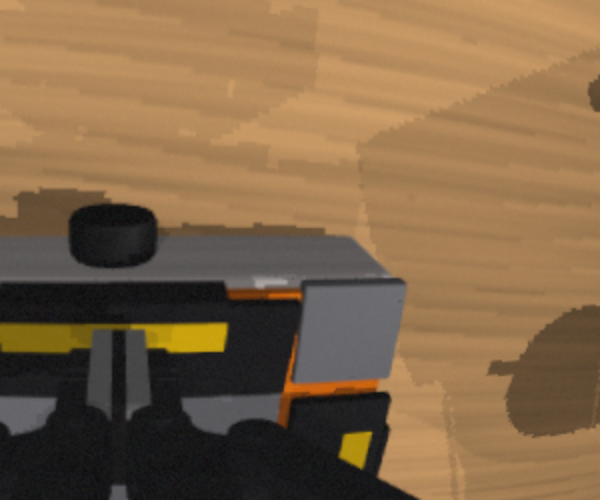

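The tips sit over the mark centre. Pressing, with a small outward x correction.

Emit:
play_rows:
  series: [0,0,0,0.02,-0.03,0.04,-1,0,0,0,0,0,0.04,-1,0,0,0,0,0,0.04,-1]

```text
t: 12.95
ee_pos: [0.4708, 0.07, 0.0513]
tcp_rot: [-0.043, 0.999, 0.001, 0.002]
force: [-0.4, -0.4, 0.4]
grip_width: -0.0001
```

Emit:
play_rows:
  series: [0,0,0,0,0,0.04,-1,0,0,0,0,0,0.04,-1]

```text
t: 13.15
ee_pos: [0.4706, 0.0699, 0.0478]
tcp_rot: [-0.043, 0.999, 0.001, 0.002]
force: [-3.9, -0.1, 6.7]
grip_width: -0.0001
```

Emit:
play_rows:
  series: [0,0,0,0,0,0.04,-1]

```text
t: 13.25
ee_pos: [0.4703, 0.0698, 0.0462]
tcp_rot: [-0.043, 0.999, 0.001, 0.002]
force: [-2.7, 0.5, 5.6]
grip_width: -0.0002
```

Emit:
play_rows:
  series: [0,0,0,0,0,0.04,-1,0,0,0,0,0,0.03,-1]

```text
t: 13.45
ee_pos: [0.4702, 0.0699, 0.0437]
tcp_rot: [-0.043, 0.999, 0.001, 0.002]
force: [-4.1, 0.8, 10.5]
grip_width: -0.0
```

Emit:
play_rows:
  series: [0,0,0,0,0,0.04,-1]

```text
t: 13.55
ee_pos: [0.4703, 0.0698, 0.0434]
tcp_rot: [-0.044, 0.999, 0.001, 0.002]
force: [-11.0, 2.2, 26.4]
grip_width: -0.0001
```

Stop reached. Lift straight up, move back clear, and look.

Emit:
play_rows:
  series: [0,0,0,0,0,0,-1,0,0,0,0,0,-0.3,-1,0,0,0,0,0,-0.6,-1,0,0,0,0,0,-0.8,-1,0,0,0,0,0,-0.8,-1]

```text
t: 14.05
ee_pos: [0.4656, 0.0682, 0.1672]
tcp_rot: [-0.043, 0.999, -0.001, -0.003]
force: [1.6, -0.0, 0.5]
grip_width: 0.0
```

Emit:
play_rows:
  series: [0,0,0,0,-0.6,-0.4,-1,0,0,0,-0.3,-0.6,0,-1,0,0,0,-0.3,-0.6,0,-1,0,0,0,0,0,0,-1]

```text
t: 14.45
ee_pos: [0.5086, -0.0202, 0.1958]
tcp_rot: [-0.045, 0.999, 0.001, 0.004]
force: [-0.6, 1.2, -1.1]
grip_width: -0.0003
```

```bash
python3 go.py .534 -.005 .15; python3 look.py 12; python3 - <<'E'
from h import *
im=snap('top','top12.png')[135:235,225:355]
cv2.imwrite('pics/top12c.png',cv2.resize(im,None,fx=6,fy=6,interpolation=2)[:,:,::-1])
E
```

```text
t 14.45 pos [ 0.5086 -0.0202  0.1958] tip 0.025 w -0.0003 F [-0.6  1.2 -1.1]
turn total [0.001 0.011 0.009] shift total [-0.526  0.255  0.92 ]
14.55 [-0.41  1.3  -0.75] [ 0.5072 -0.0182  0.1954]
```

View pics/c12.png

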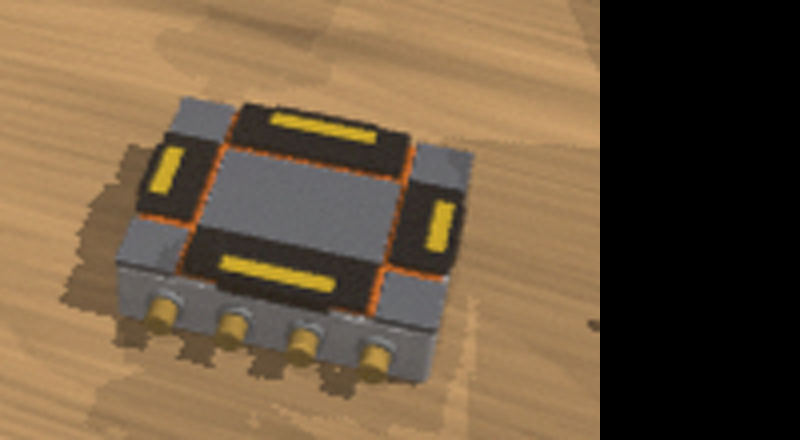

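View pics/w12.png

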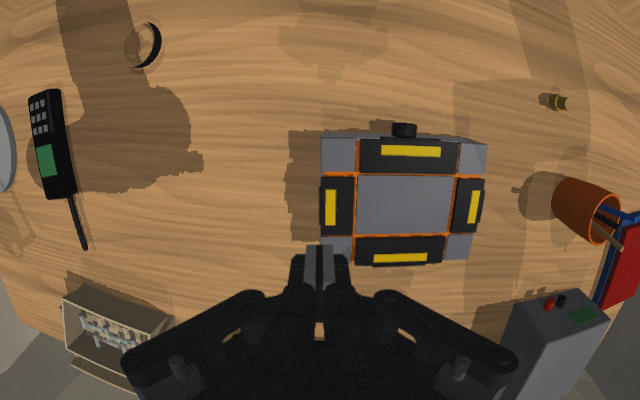

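View pics/top12c.png

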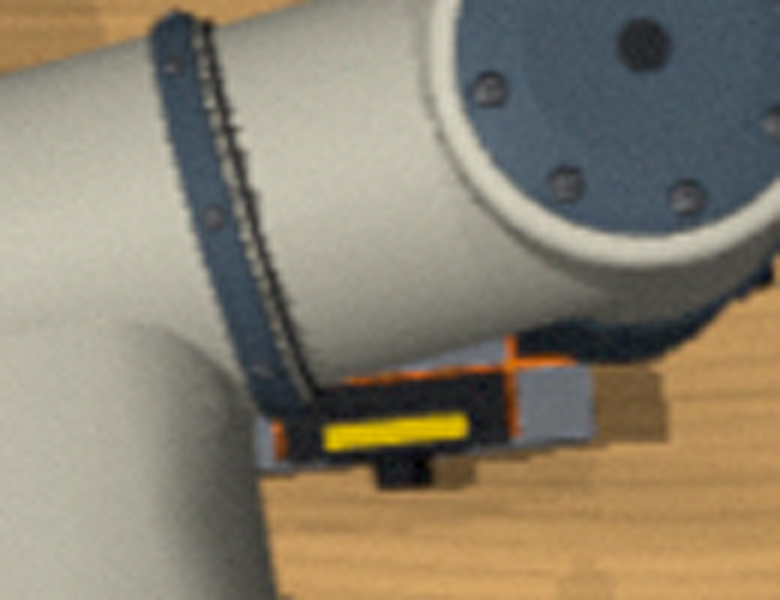

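```bash
python3 - <<'E'
import cv2,numpy as np
a=cv2.imread('pics/w12.png')[115:275,300:500]
cv2.imwrite('pics/z12.png',cv2.resize(a,None,fx=3.8,fy=3.6,interpolation=2))
# case movement check in the fixed scene camera
p=cv2.imread('pics/sc0.png').astype(int);q=cv2.imread('pics/s12.png').astype(int)
f=lambda i,u,v,w,h: i[v:v+h,u:u+w].astype(np.float32)[:,:,1]
print(cv2.phaseCorrelate(f(p,296,230,90,40),f(q,296,230,90,40)))
E
```

```text
((-0.0077745764385994676, 0.7906699527044125), 0.789336744679345)
```

View pics/z12.png

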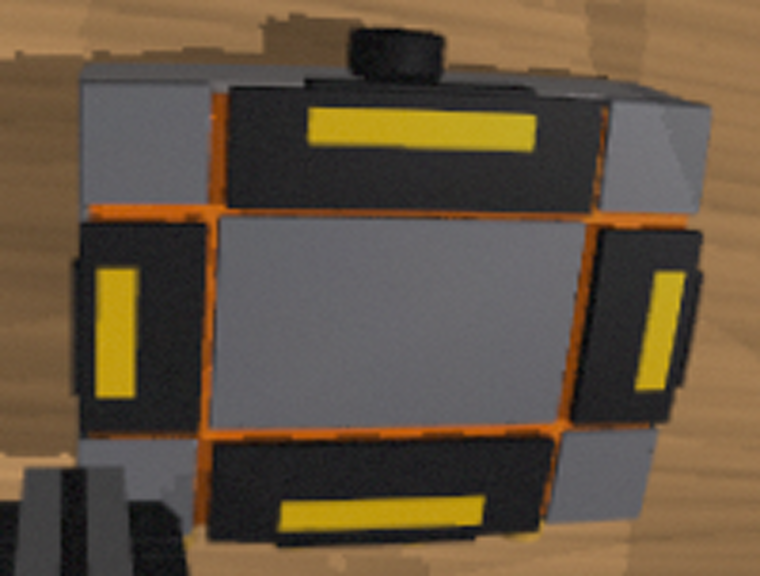

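View pics/s12.png

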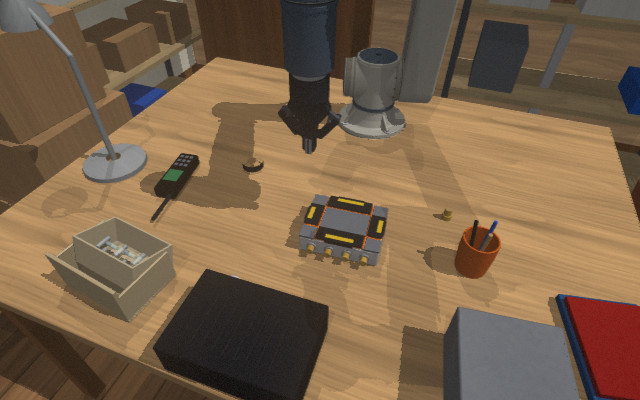

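All four sections are level with only thin seal lines showing, the case corners are at the same pixels as before, and the bystanders are in place. Handing in.

```bash
python3 -c "
from h import *
print(manip.get_obs()['t'],manip.close_job())"
```

```text
the job is handed in; nothing more can be done
14.6 None
```

All four rim sections are pressed shut, and I handed the job in at t = 14.6 s with the gripper clear of the case. I pressed them with the shut fingertips going round the rim: right, sockets, left, knob.

- **Presses:** Each section gave way at about 5–7 N and then met a firm stop at 19–26 N. The stop came at the same tool height each time (0.0434–0.0435 m), which suggests all four went fully home. I had no direct reading of the joint angles.
- **Last pictures:** The wrist and scene views show all four sections level with no raised edges. The case corners are where they were by eye, and the bystanders have not moved. The top view was mostly hidden by the arm and confirmed little.
- **Check that disagreed (case movement):** An image comparison gave a 0.8-pixel vertical shift in the case area. I put that down to the socket section dropping inside that window.
- **Checks that disagreed (measurements):** The shut fingertips ended about 15 mm behind the TCP, not the 25 mm ahead that `tip_extent` states, so I found the contact height by force. The wrist and top cameras also disagreed by up to about 6 mm on the marks, and contact bore out the top camera.
- **Left section:** I touched it first about 2 mm inboard of its mark, backed off and pressed again on the mark.

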